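# Hold the ratchet level over its drawer cradle

## Robot

A 6-joint arm with a two-finger parallel gripper is mounted at the origin on the work surface. World frame = base frame: x ahead of the robot, y to its left, z up, the work surface at z = 0. Lengths are in m, angles in rad, forces in N, time in s.
With the tool pointing down it reaches from about 0.3 to 0.95 m from the base axis. Payload 3.1 kg.
Tool frame: the origin (TCP) lies on the centre line of the jaws, within the pads' length; the fingertips stand manip.tip_reach ahead of it and the grasp point (between the pads) lies 3 mm ahead of it (manip.tip_reach is the distance from the TCP to the fingertips, in m); x points along the fingers, y is the direction in which the jaws open and shut, and the axes are right-handed (so a half turn about x gives the same grasp; the last joint's range is limited). The gripper opens to 85 mm and grips with 20 to 120 N. Pads are 22 mm wide; open, the fingers measure 114 mm over their backs; the gripper's body (76 mm by 85 mm) begins 54 mm behind the grasp point. The pads swing forward as they close: fully open they stand 13 mm farther back than shut.
Start: joints at [1.112, 0.308, 1.634, -0, 1.2, -0.07], TCP at [0.237, 0.578, 0.253] pointing down, gripper open.
Joint ranges: [-3.06, 3.06], [-0.79, 1.96], [0.05, 2.63], [-1.19, 4.34], [0.05, 2.64], [-2.94, 2.94]. Speed limits (rad/s): [2.79, 2.79, 3.14, 3.14, 3.14, 3.14].

## Interface

Orientations are given as a 3x3 rotation matrix whose columns are the frame's x, y, z axes.
In Python, from station import manip gives the robot as it stands. The module is installed in compiled form; this text tells all that it offers.
- The arm moves only by the tool jog_arm, never from a script. Its argument "deltas" is a list of rows, each a list of 5 numbers: the finger opening in cm, from 0 to 8.54, then the shift along the tool's x, y, z in cm, then the turn about the tool's x in degrees. In form: [[jaw, tx, ty, tz, turn], ...]. A call has 1 to 10 rows; each row is the pose to reach, as a shift and turn from the pose commanded when the call began, along the tool's axes at that moment; what a row does not reach only later rows make up. A row lasts 1/10 s, in which the tool goes at most 50 mm and 8.59 degrees, less where a joint would pass 70% of its speed; a pose out of reach is approached as far as the arm can. A call with a gripper value outside its range is refused whole. The fingers move at their own pace and stop on an object; the grip force is fixed at half the most. Time passes only in rows, so rows that repeat a pose let the fingers close. It gives the time, the measured TCP pose, the force and the opening at its end, in the units of the state.
- manip.get_obs(): the state, without advancing time (a new reading comes with each control period).
- manip.get_image(name): name is "scene" or "side" or "wrist"; returns the picture (480x640x3 uint8, red, green, blue); there is no depth.
- manip.calibration(name): a dict with "vertical_fov" (degrees; the focal length in pixels is half the picture's height over the tangent of half this angle, whatever the lens; pixels are square), "cx", "cy" (the principal point, pixels), "D" ([k1, k2, p1, p2, k3] as OpenCV has them; the pictures are not rectified), "extrinsics" (4x4, takes a point from world to camera coordinates). Camera axes: x right, y up, looking along -z (the intrinsics and any distortion apply to the point x, -y, -z); pixel columns grow to the right and rows downward; lengths in m; the calibration is good to about 2 mm. A picture is of the moment at which its call begins: read the wrist's pose just before it. calibration takes no time and is no camera call; for the wrist camera it gives the pose at the moment of the call.
- manip.sign_off(): hands the job in, once; it reports no verdict.
The state is a dict: "time": time; "joint_pos": joint angles; "dq": joint speeds; "joint_efforts": joint torques, N m; "ee_pos": TCP position; "ee_rot": TCP orientation; "ft_force": force on the tool from outside, world axes, zero at the start; "ft_torque": the same for the moment, N m; "width": finger opening in m.
Only numpy, scipy, OpenCV 4.12 (cv2) and the standard library are available. Lean on these libraries where they do the work, as an engineer would, in place of code of your own. Each camera call takes 0.05 s, during which the arm holds its last target. There are 200 camera calls.

## Task

Pull the low drawer fully open by its bar handle, then pick the chrome ratchet off the crate by its balance point and hold it level about 4 cm above the wooden cradle in the drawer, lined up as if to be laid in: head over the wide pocket, grip over the narrow slot, so that I can check the fit. Finish while still holding it there, touching nothing with it, the drawer left open, and leave the two wooden brackets and the door stop where they are.

Things in the scene. Friction and masses are not known exactly. Their poses are not given: they have to be found in the camera images.
- drawer (a joint): How far the drawer of the low plywood drawer unit is pulled out, m: 0 shut, 0.14 fully open (at its stop). It slides level towards the unit's front, drags with 1.5 N and stays where it is left; it may start up to 30 mm open. The unit is fixed, 300 wide, 200 deep, 110 mm high; the pine drawer front is 296 wide and 15 mm proud of the carcass, its top edge 102 mm above the work surface.
- unit: The drawer unit itself, fixed. Origin under the middle of its carcass, 115 mm behind the shut drawer front's outer face; its front faces -x.
- drawer_handle (a point): Middle of the drawer's bar handle: a straight level steel bar 100 mm long, 10 mm thick, 87 mm above the work surface, its middle line 45 mm in front of the drawer front, held by a stem at each end (40 mm clear between bar and front). Moves with the drawer. Its y axis runs along the bar, its -x axis is the way the drawer pulls out.
- cradle_head (a point): Middle of the wide pocket (52 mm across, for the ratchet's head) of the dark walnut cradle fixed in the drawer, at the height of the cradle's top, 90 mm above the work surface; the pocket is 30 mm deep, open at the ends. The cradle is 240 long across the drawer, 76 mm wide, its middle line 78 mm behind the drawer front's outer face, and it moves with the drawer; it is clear of the unit's top only when the drawer is open. Axes as the handle's: the head end lies to +y.
- cradle_grip (a point): Middle of the narrow slot (32 mm across, 80 long, for the ratchet's grip) of the same cradle, at its top, 150 mm from cradle_head along the cradle, to -y. Axes as the handle's.
- ratchet: Chrome ratchet handle, loose, lying flat on the crate, 232 mm long, 0.5 to 0.8 kg. Origin on its underside, right below the balance point; x runs along it towards the head, z up. Heavy round head (44 across, 28 high, with a 12 mm square drive standing 14 mm up on it) centred at x = +50 mm; a neck 15 wide, 18 high (6 to 24 mm above the underside) from there back to x = -45; a light ribbed grip 26 wide, 28 high from x = -45 to x = -160.
- ratchet_balance (a point): The ratchet's balance point, in the neck, 50 mm from the head's centre and 15 mm above the underside. Axes as the ratchet's.
- ratchet_head (a point): Underside of the ratchet's head, at the head's centre.
- ratchet_grip (a point): Underside of the ratchet's grip, on its middle line, 150 mm from the head's centre.
- bracket_a: Bystander: walnut shelf bracket lying flat, an L of 120 x 110 mm with a brace, 22 mm high. Origin on its underside near the middle.
- bracket_b: Bystander: a second such bracket.
- doorstop: Bystander: aluminium door stop, a round stud 44 across and 36 mm high. Origin at the centre of its underside.
Not all that is in view belongs to the job. Of the things that look like the ratchet, take the one that is nearest to the robot's base at the start.

How it is judged:
By the outcome, as a careful person would: the job done as asked, in the order asked, and still so for the second after the job is handed in, while the arm keeps its last pose, push and grip.
It also fails if it takes over 58 s, if anything falls off the work surface, if the arm or the gripper's body presses on something with over 40 N, if the wrist force passes 120 N, or if a joint passes its speed limit or range.

## Working session

There is one attempt and no reset: what is moved stays moved. The work goes in short steps, Python scripts to look and compute and a tool call to move; the robot and the scene stay as the last step left them, time stands still between calls to the robot, and variables do not carry over. Pictures are saved under pics/ and viewed, about 8 in all and at most 12, crops included, and the job is handed in when it is done.

Besides the shell and the picture viewer there is one more tool, called after "Call:" as name(argument=value, ...) on one line, values as JSON. jog_arm: Moves the arm, as the interface text tells. Its arguments: {"type":"object","properties":{"deltas":{"type":"array","items":{"type":"array","items":{"type":"number"}}}},"required":["deltas"]}

```bash
mkdir -p pics; cat > h.py <<'E'
import numpy as np, cv2
from station import manip
def cal(n):
    c=manip.calibration(n); f=240/np.tan(np.radians(c["vertical_fov"])/2)
    K=np.array([[f,0,c["cx"]],[0,f,c["cy"]],[0,0,1.]]); return K,np.array(c["D"],float),np.array(c["extrinsics"])
def ray(n,px,C=None):
    K,D,E=C or cal(n); u=cv2.undistortPoints(np.array(px,float).reshape(-1,1,2),K,D).reshape(-1,2)
    d=np.c_[u[:,0],-u[:,1],-np.ones(len(u))]@E[:3,:3]; o=-E[:3,:3].T@E[:3,3]; return o,d
def onz(n,px,z,C=None):
    o,d=ray(n,px,C); return o+d*((z-o[2])/d[:,2])[:,None]
def proj(n,P,C=None):
    K,D,E=C or cal(n); p=np.array(P,float).reshape(-1,3)@E[:3,:3].T+E[:3,3]; p=p*[1,-1,-1]
    return cv2.projectPoints(p,np.zeros(3),np.zeros(3),K,D)[0].reshape(-1,2)
def snap(n,f):
    C=cal(n); im=cv2.cvtColor(manip.get_image(n),cv2.COLOR_RGB2BGR); cv2.imwrite(f"pics/{f}.png",im); np.savez(f"pics/{f}.npz",K=C[0],D=C[1],E=C[2]); return im
def load(f):
    c=np.load(f"pics/{f}.npz"); return c["K"],c["D"],c["E"]
def tool(dworld):  # world shift -> tool axes cm
    return np.round(np.array(manip.get_obs()["ee_rot"]).T@np.array(dworld)*100,2)
E
python3 - <<'E'
from h import *
np.set_printoptions(precision=3,suppress=True)
for n in("scene","side","wrist"):
    snap(n,n+"0"); K,D,E=cal(n); print(n,K[0,0],-E[:3,:3].T@E[:3,3],-E[2,:3])
o=manip.get_obs(); print(o["ee_pos"],o["ee_rot"],o["width"],manip.tip_reach,o["ft_force"],o["time"])
E
```

```text
scene 437.96887638930195 [1.232 0.74  0.783] [-0.572 -0.56  -0.599]
side 559.3654169198528 [ 0.352 -1.104  0.951] [ 0.144  0.799 -0.583]
wrist 419.20763847849304 [0.174 0.604 0.373] [ 0.245 -0.103 -0.964]
[0.237 0.578 0.252] [[-0.001  0.379  0.925]
 [-0.002  0.925 -0.379]
 [-1.    -0.002 -0.   ]] 0.08515914885135448 0.022 [0.267 0.671 0.358] 0.15
```

View pics/scene0.png

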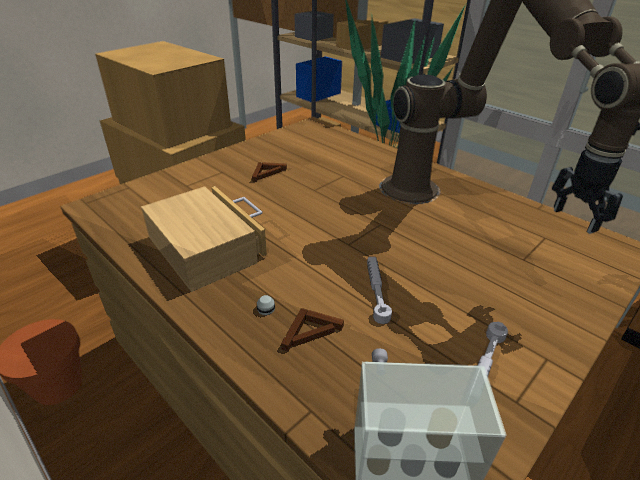

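View pics/side0.png

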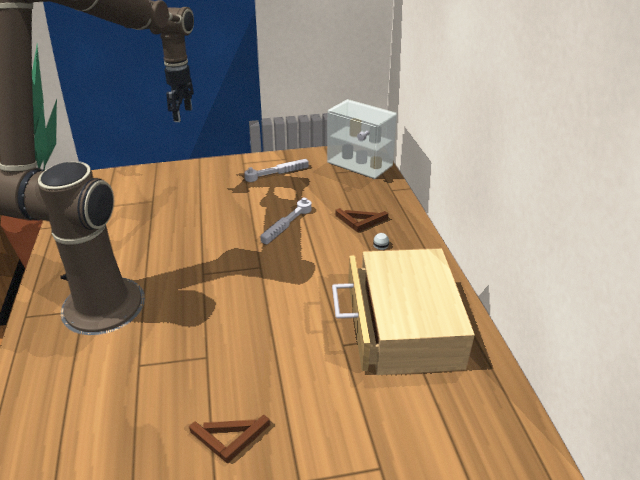

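```bash
python3 - <<'E'
from h import *
a=cv2.imread("pics/side0.png")[145:255,230:430]; b=cv2.imread("pics/scene0.png")[245:395,345:545]
cv2.imwrite("pics/crop1.png",np.vstack([cv2.resize(a,None,fx=2.3,fy=2.3,interpolation=2),cv2.resize(b,None,fx=2.3,fy=2.3,interpolation=2)]))
print("side r1 head,grip end",onz("side",[(304,206),(266,240)],.0),"scene",onz("scene",[(382,314),(374,258)],0))
print("side r2",onz("side",[(251,175),(308,163)],.0),"scene",onz("scene",[(497,330),(487,372)],0))
def tri(p,q):
    o,d=ray("side",[p]);o2,d2=ray("scene",[q]);A=np.c_[d[0],-d2[0]];t=np.linalg.lstsq(A,o2-o,rcond=None)[0];x=o+t[0]*d[0];y=o2+t[1]*d2[0];return (x+y)/2,np.linalg.norm(x-y)
print(tri((304,206),(382,314)),tri((266,240),(374,258)),tri((251,175),(497,330)))
E
```

```text
side r1 head,grip end [[0.58537354 0.34914288 0.        ]
 [0.44767806 0.19328164 0.        ]] scene [[0.57351087 0.32246046 0.        ]
 [0.41481488 0.16833938 0.        ]]
side r2 [[0.44002934 0.57810743 0.        ]
 [0.64689289 0.62333648 0.        ]] scene [[0.41818279 0.54832133 0.        ]
 [0.54732955 0.59028411 0.        ]]
(array([0.58292363, 0.3292331 , 0.01240711]), np.float64(0.0017485119216080626)) (array([0.44082563, 0.17954419, 0.01593722]), np.float64(0.01468742127455855)) (array([0.43742085, 0.5518965 , 0.01628311]), np.float64(0.0034918797664143255))
```

View pics/crop1.png

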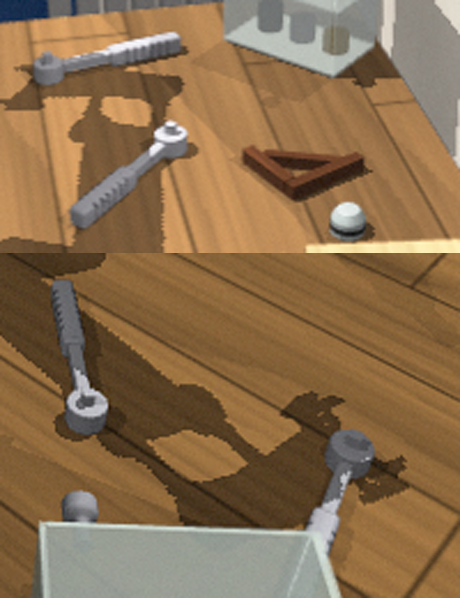

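View pics/wrist0.png

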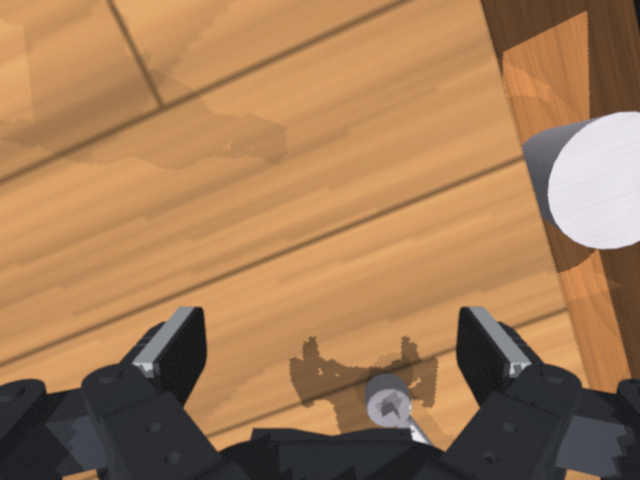

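```bash
python3 - <<'E'
from h import *
np.set_printoptions(precision=4,suppress=True)
a=cv2.imread("pics/side0.png")[240:380,300:480]; b=cv2.imread("pics/scene0.png")[170:300,140:290]
cv2.imwrite("pics/crop2.png",np.hstack([cv2.resize(a,(540,420),interpolation=2)[:, :400],cv2.resize(b,(400,420),interpolation=2)]))
for n,(x0,y0,x1,y1) in dict(side=(325,275,360,325),scene=(225,190,268,222)).items():
    im=cv2.imread(f"pics/{n}0.png").astype(int)[y0:y1,x0:x1]
    m=((im[...,0]-im[...,2]>-15)&(im.sum(2)>330))
    ys,xs=np.nonzero(m); print(n,len(xs))
    for r in m[::2]: print("".join(".#"[v] for v in r))
E
```

```text
side 258Traceback (most recent call last):
  File "<stdin>", line 9, in <module>
  File "<stdin>", line 9, in <genexpr>
TypeError: string indices must be integers, not 'numpy.bool'
```

View pics/crop2.png

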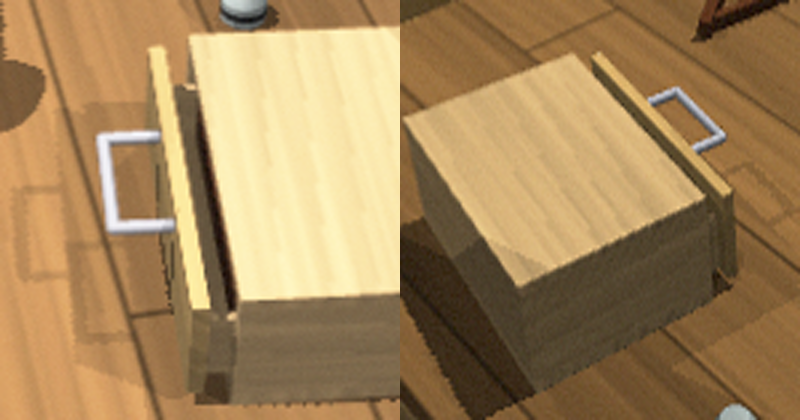

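```bash
python3 - <<'E'
from h import *
np.set_printoptions(precision=4,suppress=True)
for n,px in dict(side=[(334,285.3),(337.3,316)],scene=[(260.7,211.8),(243.9,198.2)]).items():
    P=onz(n,px,.087); d=P[0]-P[1]; print(n,P,P.mean(0),np.linalg.norm(d),np.degrees(np.arctan2(-d[0],d[1])))
P=onz("side",[(350,255.7),(369.3,343.3)],.102); d=P[0]-P[1]; print("front",P,np.linalg.norm(d),np.degrees(np.arctan2(-d[0],d[1])))
P=onz("side",[(363.3,251.7),(379,340.7)],.11); d=P[0]-P[1];print("top",P,np.linalg.norm(d),np.degrees(np.arctan2(-d[0],d[1])))
# ratchet axis angle
P=onz("side",[(304,206),(266,240)],.02);print(P)
E
```

```text
side [[ 0.575  -0.1349  0.087 ]
 [ 0.5604 -0.237   0.087 ]] [ 0.5677 -0.186   0.087 ] 0.10321866171223767 -8.163465448740439
scene [[ 0.5755 -0.1376  0.087 ]
 [ 0.5636 -0.2335  0.087 ]] [ 0.5695 -0.1856  0.087 ] 0.09663739264205207 -7.023495360317911
front [[ 0.6334 -0.0508  0.102 ]
 [ 0.604  -0.3436  0.102 ]] 0.294247211589622 -5.739608753101442
top [[ 0.6667 -0.0515  0.11  ]
 [ 0.623  -0.3477  0.11  ]] 0.2994146429897313 -8.403113589747587
[[0.5805 0.3186 0.02  ]
 [0.4457 0.166  0.02  ]]
```

Call:
jog_arm(deltas=[[3.2,0,-58.1,59.6,75],[3.2,0,-58.1,59.6,75],[3.2,0,-58.1,59.6,75],[3.2,0,-58.1,59.6,75],[3.2,0,-58.1,59.6,75],[3.2,0,-58.1,59.6,75],[3.2,0,-58.1,59.6,75],[3.2,0,-58.1,59.6,75],[3.2,0,-58.1,59.6,75],[3.2,0,-58.1,59.6,75]])

```text
time: 1.15
ee_pos: [0.4362, 0.1177, 0.2533]
ee_rot: [[0.001, 0.992, -0.128], [0.0, -0.128, -0.992], [-1.0, 0.0, -0.0]]
ft_force: [0.6, -0.4, 0.3]
width: 0.0323
```

```bash
python3 - <<'E'
from h import *
o=manip.get_obs();p=np.array(o["ee_pos"]);print(o["time"],p,o["joint_pos"],o["ee_rot"]);print(tool(np.array([.5685,-.186,.25])-p))
E
```

```text
1.15 [0.43619239 0.11771737 0.25332489] [ 1.67084529e-01 -3.45856799e-02  2.02384147e+00  1.32163536e-04
  1.15180737e+00  2.95759585e-01] [[ 5.02042827e-04  9.91725766e-01 -1.28373490e-01]
 [ 2.07109565e-04 -1.28373606e-01 -9.91725856e-01]
 [-9.99999853e-01  4.71301474e-04 -2.69844941e-04]]
[ 0.33 17.02 28.42]
```

Call:
jog_arm(deltas=[[3.2,5,17,28.4,0],[3.2,5,17,28.4,0],[3.2,5,17,28.4,0],[3.2,5,17,28.4,0],[3.2,5,17,28.4,0],[3.2,5,17,28.4,0],[3.2,5,17,28.4,0],[3.2,5,17,28.4,0],[3.2,5,17,28.4,0],[3.2,5,17,28.4,0]])

```text
time: 2.15
ee_pos: [0.568, -0.1826, 0.2029]
ee_rot: [[-0.001, 0.992, -0.126], [0.001, -0.126, -0.992], [-1.0, -0.001, -0.001]]
ft_force: [-0.3, -0.4, -0.3]
width: 0.0318
```

```bash
python3 - <<'E'
from h import *
im=snap("wrist","w1");o=manip.get_obs();p=np.array(o["ee_pos"]);print(p);print(tool(np.array([.5685,-.186,.2])-p), proj("wrist",[[.5685,-.186,.087],[.575,-.136,.087],[.562,-.236,.087]]))
E
```

```text
[ 0.56807669 -0.18232525  0.20319836]
[0.32 0.09 0.36] [[333.91042669 251.05725014]
 [334.4153477  164.65814324]
 [333.45881508 328.59398196]]
```

View pics/w1.png

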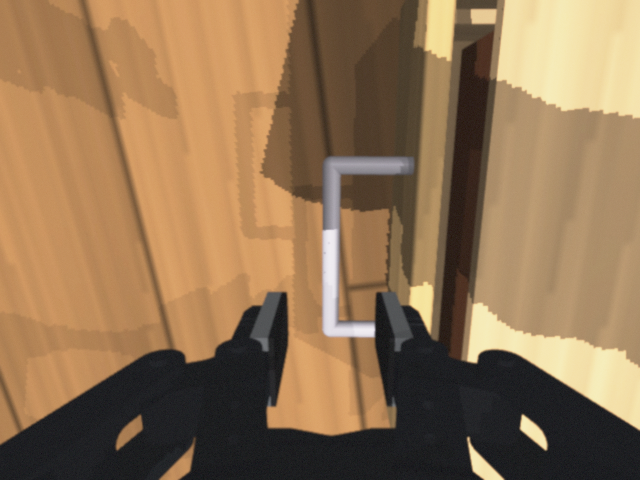

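Call:
jog_arm(deltas=[[3.2,4,0.1,0.3,0],[3.2,8,0.1,0.3,0],[3.2,10,0.1,0.3,0],[3.2,11.3,0.1,0.3,0],[3.2,11.3,0.1,0.3,0],[0.5,11.3,0.1,0.3,0],[0.5,11.3,0.1,0.3,0],[0.5,11.3,0.1,0.3,0],[0.5,11.3,0.1,0.3,0],[0.5,11.3,0.1,0.3,0]])

```text
time: 3.2
ee_pos: [0.5702, -0.1866, 0.0919]
ee_rot: [[0.002, 0.992, -0.127], [-0.0, -0.127, -0.992], [-1.0, 0.002, -0.0]]
ft_force: [-0.4, 2.5, 5.8]
width: 0.0078
```

Call:
jog_arm(deltas=[[0.5,0,-1,0,0],[0.5,0,-2.5,0,0],[0.5,0,-4,0,0],[0.5,0,-5.5,0,0],[0.5,0,-7,0,0],[0.5,0,-8.5,0,0],[0.5,0,-10,0,0],[0.5,0,-11,0,0],[0.5,0,-11.5,0,0],[0.5,0,-11.5,0,0]])

```text
time: 4.2
ee_pos: [0.456, -0.1714, 0.0918]
ee_rot: [[0.003, 0.992, -0.128], [0.001, -0.128, -0.992], [-1.0, 0.003, -0.002]]
ft_force: [-0.5, 6.4, 7.4]
width: 0.0079
```

Call:
jog_arm(deltas=[[0.5,0,-0.3,0,0],[0.5,0,-0.6,0,0],[0.5,0,-0.9,0,0],[0.5,0,-1.2,0,0],[0.5,0,-1.2,0,0]])

```text
time: 4.7
ee_pos: [0.4465, -0.1702, 0.0919]
ee_rot: [[0.008, 0.992, -0.129], [0.0, -0.129, -0.992], [-1.0, 0.008, -0.001]]
ft_force: [6.2, 7.2, 3.5]
width: 0.008
```

Call:
jog_arm(deltas=[[0.5,0,-0.3,0,0],[0.5,0,-0.6,0,0],[0.5,0,-0.6,0,0]])

```text
time: 5.0
ee_pos: [0.4463, -0.1702, 0.092]
ee_rot: [[0.022, 0.991, -0.131], [-0.002, -0.131, -0.991], [-1.0, 0.022, -0.001]]
ft_force: [21.0, 8.8, -13.6]
width: 0.0075
```

At the stop (no further motion, force rising). Relax, release, rise.

Call:
jog_arm(deltas=[[0.5,0,0.4,0,0],[0.5,0,0.6,0,0],[2.8,0,0.6,0,0],[2.8,0,0.6,0,0],[2.8,0,0.6,0,0],[2.8,-3,0.6,0,0],[2.8,-7,0.6,0,0],[2.8,-12,0.6,0,0],[2.8,-16,0.6,0,0],[2.8,-16,0.6,0,0]])

```text
time: 6.0
ee_pos: [0.4471, -0.173, 0.2571]
ee_rot: [[0.012, 0.992, -0.127], [-0.007, -0.127, -0.992], [-1.0, 0.013, 0.005]]
ft_force: [0.3, -0.4, 0.0]
width: 0.0279
```

```bash
python3 - <<'E'
from h import *
np.set_printoptions(precision=4,suppress=True)
a=snap("side","side1")[230:390,230:480]; b=snap("scene","scene1")[150:300,140:320]
cv2.imwrite("pics/crop3.png",np.vstack([cv2.resize(a,(500,320),interpolation=2),cv2.resize(b,(500,280),interpolation=2)]))
o=manip.get_obs();p=np.array(o["ee_pos"]);print(o["time"],p,o["joint_pos"]);print(tool(np.array([.54,.28,.25])-p))
E
```

```text
6.1 [ 0.4435 -0.1712  0.2513] [-0.4597  0.0158  1.9783 -0.0004  1.1447 -0.3321]
[  0.08   3.84 -45.98]
```

View pics/crop3.png

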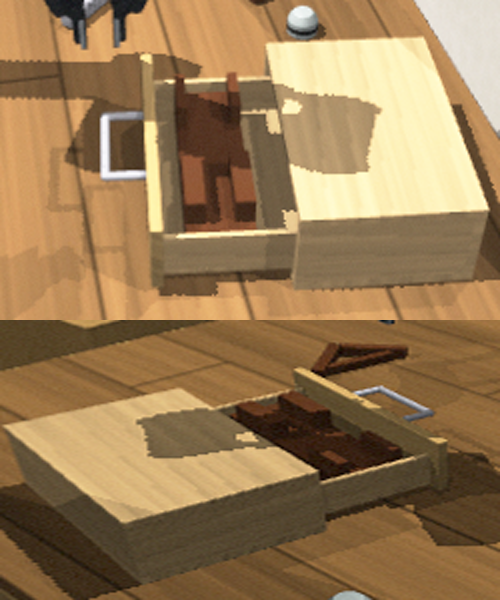

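Call:
jog_arm(deltas=[[6,0,4.5,-46.8,35],[6,0,4.5,-46.8,35],[6,0,4.5,-46.8,35],[6,0,4.5,-46.8,35],[6,0,4.5,-46.8,35],[6,0,4.5,-46.8,35],[6,0,4.5,-46.8,35],[6,0,4.5,-46.8,35],[6,0,4.5,-46.8,35],[6,0,4.5,-46.8,35]])

```text
time: 7.1
ee_pos: [0.5457, 0.2892, 0.2469]
ee_rot: [[-0.005, 0.74, -0.673], [-0.003, -0.673, -0.74], [-1.0, -0.002, 0.005]]
ft_force: [1.0, -0.1, 0.5]
width: 0.0604
```

Call:
jog_arm(deltas=[[6,0,0,0,0],[6,0,0,0,0],[6,0,0,0,0]])

```text
time: 7.4
ee_pos: [0.5459, 0.2864, 0.2481]
ee_rot: [[-0.004, 0.74, -0.673], [-0.002, -0.673, -0.74], [-1.0, -0.001, 0.004]]
ft_force: [-0.2, -1.2, -0.0]
width: 0.06
```

```bash
python3 - <<'E'
from h import *
np.set_printoptions(precision=4,suppress=True)
snap("wrist","w2"); o=manip.get_obs();print(o["time"],o["ee_pos"],o["ee_rot"])
E
```

```text
7.45 [0.5463 0.2862 0.2487] [[-0.0028  0.739  -0.6737]
 [-0.0018 -0.6737 -0.739 ]
 [-1.     -0.0009  0.0032]]
```

View pics/w2.png

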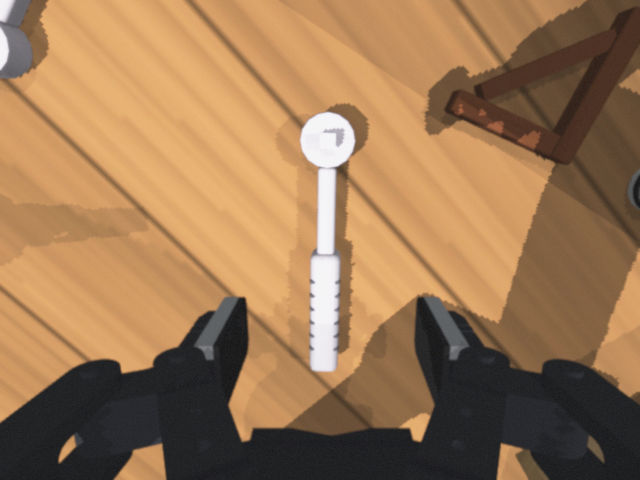

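```bash
python3 - <<'E'
from h import *
np.set_printoptions(precision=4,suppress=True)
C=load("w2")
h=onz(0,[(328,140)],.028,C)[0]; g=onz(0,[(323.5,370)],.026,C)[0]; d=h-g; L=np.linalg.norm(d); d/=L
b=h-.05*d; o=manip.get_obs();p=np.array(o["ee_pos"]);print(h,g,L,"deg",np.degrees(np.arctan2(d[1],d[0])),"bal",b)
nk=onz(0,[(327,210)],.024,C)[0]; print("neck pt off axis",np.cross(d[:2],(nk-h)[:2]))
R=np.array(o["ee_rot"]);print("jaw deg",np.degrees(np.arctan2(R[1,1],R[0,1])),tool(np.r_[b[:2],.018]-p))
E
```

```text
[0.5807 0.3296 0.028 ] [0.4374 0.1789 0.026 ] 0.20798038283929374 deg 46.44482762105277 bal [0.5463 0.2934 0.0275]
neck pt off axis -0.0002831941250404889
jaw deg -42.3520783802261 [23.07 -0.47 -0.61]<stdin>:6: DeprecationWarning: Arrays of 2-dimensional vectors are deprecated. Use arrays of 3-dimensional vectors instead. (deprecated in NumPy 2.0)
```

Call:
jog_arm(deltas=[[4,5,-0.5,-0.6,1.2],[4,10,-0.5,-0.6,1.2],[4,14,-0.5,-0.6,1.2],[4,17,-0.5,-0.6,1.2],[4,19.5,-0.5,-0.6,1.2],[4,21,-0.5,-0.6,1.2],[4,22,-0.5,-0.6,1.2],[4,22.1,-0.5,-0.6,1.2],[4,22.1,-0.5,-0.6,1.2]])

```text
time: 8.35
ee_pos: [0.5484, 0.2958, 0.0303]
ee_rot: [[0.002, 0.725, -0.688], [0.001, -0.688, -0.725], [-1.0, 0.001, -0.002]]
ft_force: [0.5, 0.4, 0.4]
width: 0.0402
```

Call:
jog_arm(deltas=[[2.5,0,0,0,0],[2.5,0,0,0,0],[2,0,0,0,0],[2,0,0,0,0]])

```text
time: 8.75
ee_pos: [0.5478, 0.296, 0.0298]
ee_rot: [[0.001, 0.726, -0.688], [0.0, -0.688, -0.726], [-1.0, 0.0, -0.001]]
ft_force: [0.2, -0.3, -1.1]
width: 0.0202
```

Call:
jog_arm(deltas=[[2,0.3,0,0.2,0],[2,0.3,0,0.2,0],[1,0.3,0,0.2,0],[1,0.3,0,0.2,0],[1,0.3,0,0.2,0],[1,0.3,0,0.2,0],[1,0.3,0,0.2,0]])

```text
time: 9.45
ee_pos: [0.5458, 0.294, 0.0261]
ee_rot: [[-0.001, 0.726, -0.688], [-0.001, -0.688, -0.726], [-1.0, -0.0, 0.001]]
ft_force: [-1.7, -1.8, 0.1]
width: 0.0138
```

Call:
jog_arm(deltas=[[1,-0.5,0,0,0],[1,-1.5,0,0,0],[1,-3,0,0,0],[1,-5,0,0,0],[1,-8,0,0,0],[1,-11,0,0,0],[1,-14,0,0,0],[1,-17,0,0,0],[1,-20,0,0,0],[1,-20,0,0,0]])

```text
time: 10.45
ee_pos: [0.5497, 0.296, 0.2333]
ee_rot: [[0.012, 0.726, -0.688], [0.006, -0.688, -0.726], [-1.0, 0.005, -0.012]]
ft_force: [1.4, 0.7, -5.4]
width: 0.0136
```

Call:
jog_arm(deltas=[[1,0,0,0,0],[1,0,0,0,0],[1,0,0,0,0]])

```text
time: 10.75
ee_pos: [0.5444, 0.2935, 0.2234]
ee_rot: [[-0.005, 0.726, -0.688], [-0.002, -0.688, -0.726], [-1.0, -0.002, 0.005]]
ft_force: [-0.4, -0.3, -6.9]
width: 0.0136
```

```bash
python3 - <<'E'
from h import *
np.set_printoptions(precision=4,suppress=True)
w=snap("wrist","w3");s=snap("side","side2")
o=manip.get_obs();print(o["time"],o["ee_pos"],o["ft_force"],o["ft_torque"])
c=proj("side",[o["ee_pos"]])[0].astype(int);print(c)
x,y=max(c[0]-70,0),max(c[1]-50,0)
cv2.imwrite("pics/crop4.png",np.vstack([cv2.resize(w,(440,330)),cv2.resize(s[y:y+100,x:x+160],(440,270),interpolation=2)]))
E
```

```text
10.85 [0.545  0.2938 0.224 ] [-0.5926 -0.2941 -6.0878] [0.0133 0.0372 0.0066]
[291 151]
```

View pics/crop4.png

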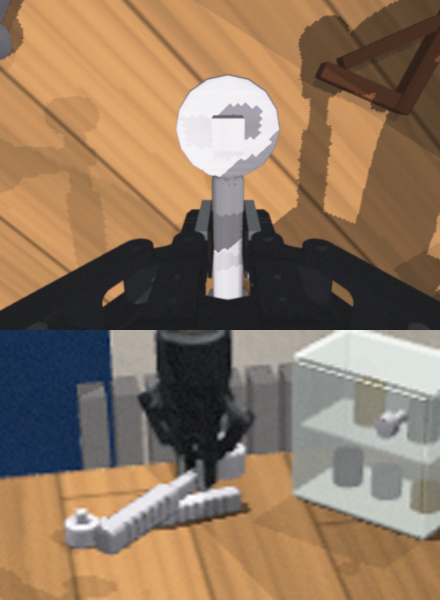

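Call:
jog_arm(deltas=[[1,-0.4,1.5,1.9,-2],[1,-0.8,3.6,4.6,-4.5],[1,-1.2,6,7.7,-7.5],[1,-1.6,8.6,11,-11],[1,-2,11.2,14.4,-14],[1,-2.4,13.8,17.8,-17],[1,-2.8,16.4,21.1,-20.5],[1,-3.2,19,24.4,-24],[1,-3.6,21,27,-26.5],[1,-4,23,29.5,-29]])

```text
time: 11.85
ee_pos: [0.5093, -0.0796, 0.2657]
ee_rot: [[-0.001, 0.969, -0.249], [0.0, -0.249, -0.969], [-1.0, -0.001, 0.0]]
ft_force: [1.0, 0.5, -6.3]
width: 0.0137
```

```bash
python3 - <<'E'
from h import *
o=manip.get_obs();p=np.array(o["ee_pos"]);R=np.array(o["ee_rot"]);print(o["time"],p,np.degrees(np.arctan2(R[1,1],R[0,1])));print(tool(np.array([.50,-.17,.27])-p))
C=load("w3");E=C[2]
# expected head-top centre / drive if level, at w3
P=np.array([.545,.2938,.224]);u=np.array([.688,.726,0]);print(proj(0,[P+.05*u+[0,0,.002]],C))
im=cv2.imread("pics/w3.png");g=cv2.cvtColor(im,cv2.COLOR_BGR2HSV);m=((g[...,1]<40)&(g[...,2]>60)).astype(np.uint8);m[:90]=0;m[260:]=0;m[:,:230]=0;m[:,430:]=0
c=max(cv2.findContours(m,0,2)[0],key=cv2.contourArea);print(cv2.minEnclosingCircle(c))
E
```

```text
11.85 [ 0.50929523 -0.07962871  0.26574753] -14.417826880197278
[-0.43  1.35  8.98]
[[334.73011991 186.7388969 ]]
((331.0, 185.09933471679688), 77.10592651367188)
```

Call:
jog_arm(deltas=[[1,0,0.5,3,-2],[1,0,1,6,-5],[1,-0.4,1.4,8,-7],[1,-0.4,1.4,9,-7],[1,-0.4,1.4,9,-7],[1,-0.4,1.4,9,-7],[1,-0.4,1.4,9,-7]])

```text
time: 12.55
ee_pos: [0.501, -0.1674, 0.2698]
ee_rot: [[-0.001, 0.992, -0.129], [0.001, -0.129, -0.992], [-1.0, -0.001, -0.001]]
ft_force: [0.6, 0.2, -6.1]
width: 0.0136
```

```bash
python3 - <<'E'
from h import *
np.set_printoptions(precision=4,suppress=True)
snap("wrist","w4"); o=manip.get_obs();print(o["time"],o["ee_pos"],o["ee_rot"])
E
```

```text
12.6 [ 0.501  -0.1674  0.2699] [[-0.0006  0.9916 -0.129 ]
 [ 0.0008 -0.129  -0.9916]
 [-1.     -0.0007 -0.0007]]
```

View pics/w4.png

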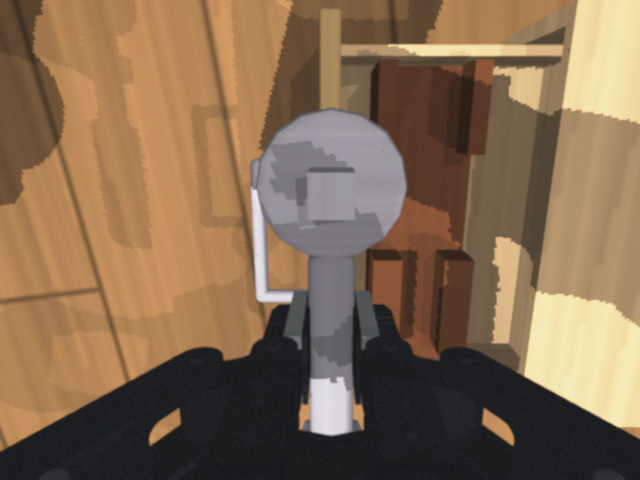

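```bash
python3 - <<'E'
from h import *
np.set_printoptions(precision=4,suppress=True)
C=load("w4"); th=np.radians(-7.35); n=np.array([np.cos(th),np.sin(th)]); y=np.array([-np.sin(th),np.cos(th)])
H=np.array([.4475,-.1705])
im=cv2.imread("pics/w4.png").astype(int)
print("r290",[tuple(im[290,c]) for c in range(394,480,4)])
print("r100",[tuple(im[100,c]) for c in range(456,500,3)])
print("c455",[(r,*im[r,455]) for r in range(244,270,3)])
for nm,px in dict(slotL=(402,290),slotR=(440,290),outR=(473,290),front=(320,20),pkR_in=(472,100),pkR_out=(490,100),pk_end=(480,153),pk_top=(480,60),slot_top=(455,262),slot_topL=(385,262)).items():
    P=onz(0,[px],.09,C)[0][:2]-H; print(nm,"behind handle %.4f along %.4f"%(P@n,P@y))
# yaw check: handle bar, front edge in picture
for z,a,b in((.09,(473,262),(466,352)),(.102,(341,20),(339,100))):
    P=onz(0,[a,b],z,C);d=P[0]-P[1];print("yaw",np.degrees(np.arctan2(-d[0],d[1])))
E
```

```text
r290 [(np.int64(59), np.int64(86), np.int64(141)), (np.int64(58), np.int64(87), np.int64(141)), (np.int64(39), np.int64(57), np.int64(88)), (np.int64(30), np.int64(44), np.int64(70)), (np.int64(32), np.int64(44), np.int64(67)), (np.int64(42), np.int64(59), np.int64(95)), (np.int64(50), np.int64(73), np.int64(119)), (np.int64(52), np.int64(74), np.int64(120)), (np.int64(45), np.int64(69), np.int64(110)), (np.int64(46), np.int64(67), np.int64(109)), (np.int64(30), np.int64(48), np.int64(76)), (np.int64(28), np.int64(42), np.int64(63)), (np.int64(27), np.int64(39), np.int64(62)), (np.int64(38), np.int64(55), np.int64(87)), (np.int64(40), np.int64(55), np.int64(87)), (np.int64(40), np.int64(55), np.int64(87)), (np.int64(46), np.int64(58), np.int64(91)), (np.int64(40), np.int64(56), np.int64(89)), (np.int64(42), np.int64(57), np.int64(88)), (np.int64(43), np.int64(60), np.int64(92)), (np.int64(74), np.int64(96), np.int64(115)), (np.int64(73), np.int64(96), np.int64(115))]
r100 [(np.int64(25), np.int64(37), np.int64(59)), (np.int64(28), np.int64(39), np.int64(59)), (np.int64(14), np.int64(
[... 761 characters left out ...]
np.int64(23), np.int64(37), np.int64(53)), (259, np.int64(31), np.int64(40), np.int64(57)), (262, np.int64(40), np.int64(57), np.int64(90)), (265, np.int64(40), np.int64(57), np.int64(90)), (268, np.int64(41), np.int64(56), np.int64(89))]
slotL behind handle 0.1063 along -0.0440
slotR behind handle 0.1355 along -0.0441
outR behind handle 0.1608 along -0.0441
front behind handle 0.0447 along 0.1438
pkR_in behind handle 0.1478 along 0.0945
pkR_out behind handle 0.1600 along 0.0944
pk_end behind handle 0.1565 along 0.0591
pk_top behind handle 0.1508 along 0.1196
slot_top behind handle 0.1452 along -0.0214
slot_topL behind handle 0.0925 along -0.0214
yaw -6.536234585044144
yaw -8.627432319671342
```

```bash
python3 - <<'E'
from h import *
np.set_printoptions(precision=4,suppress=True)
C=load("w4"); th=np.radians(-7.35); n=np.array([np.cos(th),np.sin(th)]); y=np.array([-np.sin(th),np.cos(th)]); H=np.array([.4475,-.1705])
g=cv2.cvtColor(cv2.imread("pics/w4.png"),cv2.COLOR_BGR2HSV);m=((g[...,1]<60)&(g[...,2]>50)).astype(np.uint8);m[:90]=0;m[245:]=0;m[:,:255]=0;m[:,412:]=0
c=max(cv2.findContours(m,0,2)[0],key=cv2.contourArea);k=cv2.minEnclosingCircle(c);print(k)
tcp=np.array([.501,-.1674,.2699])
for px in(k[0],(332,183)):
    h=onz(0,[px],tcp[2]+.002,C)[0]; r=h[:2]-tcp[:2];print("head rel tcp: behind %.4f along %.4f"%(r@n,r@y))
# neck/shaft centre near the pads, heading
tgt=np.r_[H+.1227*n+.0395*y,.156];o=manip.get_obs();print(tgt,tool(tgt-np.array(o["ee_pos"])))
E
```

```text
((321.33734130859375, 188.3975830078125), 86.55801391601562)
head rel tcp: behind -0.0035 along 0.0505
head rel tcp: behind -0.0004 along 0.0521
[ 0.5742 -0.147   0.156 ] [11.39  7.   -2.96]
```

Call:
jog_arm(deltas=[[1,0,2.5,-1,0],[1,0,5,-2,0],[1,0,7,-2.85,0],[1,2.5,7,-2.85,0],[1,5,7,-2.85,0],[1,7.5,7,-2.85,0],[1,9.5,7,-2.85,0],[1,11,7,-2.85,0],[1,11.4,7,-2.85,0],[1,11.4,7,-2.85,0]])

```text
time: 13.6
ee_pos: [0.5741, -0.149, 0.1558]
ee_rot: [[-0.001, 0.992, -0.13], [0.0, -0.13, -0.992], [-1.0, -0.001, -0.0]]
ft_force: [-0.7, 0.1, -5.9]
width: 0.0133
```

Call:
jog_arm(deltas=[[1,0,0,0,0],[1,0,0,0,0],[1,0,0,0,0],[1,0,0,0,0],[1,0,0,0,0]])

```text
time: 14.1
ee_pos: [0.5744, -0.1496, 0.1567]
ee_rot: [[0.001, 0.991, -0.13], [-0.0, -0.13, -0.991], [-1.0, 0.001, 0.0]]
ft_force: [0.0, -0.7, -5.8]
width: 0.0134
```

```bash
python3 - <<'E'
from h import *
np.set_printoptions(precision=4,suppress=True)
w=snap("wrist","w5");s=snap("side","side3")
o=manip.get_obs();print(o["time"],o["ee_pos"],o["ft_force"],o["ft_torque"],o["width"]);print(tool(np.array([.5741,-.148,.156])-np.array(o["ee_pos"])))
a=cv2.resize(s[215:395,290:490],(500,450),interpolation=2);b=cv2.resize(w,(300,225))
cv2.imwrite("pics/crop5.png",np.hstack([a,np.vstack([b,np.zeros_like(b)])]))
E
```

```text
14.2 [ 0.5742 -0.1496  0.1564] [ 0.0186  0.4992 -7.2883] [ 0.0089  0.0532 -0.0359] 0.013925232851960602
[ 0.04 -0.03 -0.16]
```

View pics/crop5.png

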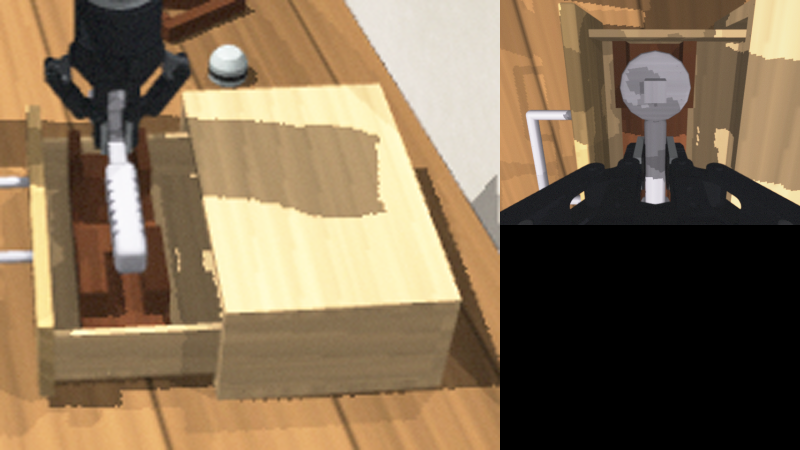

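```bash
python3 - <<'E'
from h import *
np.set_printoptions(precision=1,suppress=True)
th=np.radians(-7.35); n=np.array([np.cos(th),np.sin(th),0]); y=np.array([-np.sin(th),np.cos(th),0]); B=np.array([.5742,-.1493,.1303])-.0015*0*y
print("pred grip end bottom centre/top centre in crop5:",(proj("side",[B-.16*y,B-.16*y+[0,0,.028],B-.16*y+.013*n,B-.16*y-.013*n])-[290,215])*2.5)
a=cv2.imread("pics/side0.png").astype(int);b=cv2.imread("pics/side1.png").astype(int);c=cv2.imread("pics/side3.png").astype(int)
for nm,(x0,y0,x1,y1) in dict(brA=(185,410,275,465),brB=(330,200,392,235),stop=(370,228,395,250)).items(): print(nm,np.abs(a-c)[y0:y1,x0:x1].mean())
print("handle",np.abs(b-c)[275:325,270:300].mean())
sub=c[275:325,275:305]; m=(sub[...,0]-sub[...,2]>-15)&(sub.sum(2)>330);ys,xs=np.nonzero(m);print("now",xs.min()+275,ys.min()+275,ys.max()+275)
sub=b[275:325,275:305]; m=(sub[...,0]-sub[...,2]>-15)&(sub.sum(2)>330);ys,xs=np.nonzero(m);print("open",xs.min()+275,ys.min()+275,ys.max()+275)
E
```

```text
pred grip end bottom centre/top centre in crop5: [[130.  274.8]
 [130.9 250.2]
 [145.7 274. ]
 [114.3 275.5]]
brA 9.222760942760942
brB 32.144393241167435
stop 9.406060606060606
handle 40.93933333333333
now 281 286 319
open 280 286 319
```

```bash
python3 -c "
from h import *
print(manip.sign_off()); o=manip.get_obs(); print(o['time'],o['ee_pos'],o['width'])"
```

```text
the job is handed in; nothing more can be done
None
the job is handed in; nothing more can be done
```

I pulled the drawer by its bar until it stopped moving and the pull force rose to about 21 N. Then I picked up the ratchet at its balance point. It is now held about 4 cm above the cradle, head over the wide pocket and grip over the narrow slot. I handed the job in at about 14 s on the robot's clock.

**Last checks**
- **Height and position:** the ratchet's underside was at about 0.130 m against the cradle top at 0.090 m. The tool was within about 2 mm of the computed target.
- **Level and lined up:** the grip end appeared within about 1 mm of where a level, aligned ratchet should show in the side view.
- **Grip:** the fingers were steady at 13–14 mm on the 15 mm neck. The wrist force was only the ratchet's weight, about 6–7 N.
- **Drawer:** the handle was within 1 pixel of where it was just after opening.

**Checks that were incomplete or disagreed**
- **Crate:** I saw no crate in the pictures; both ratchets looked to be lying on the work surface. I took the one about 0.62 m from the base; the other is about 0.74 m away.
- **Brackets and door stop:** one bracket and the door stop showed little image change. The other bracket was partly hidden by the gripper at the end, so its picture comparison says nothing. The arm was well above it throughout.
- **Drawer angle:** the readings ranged from about -5.7° to -8.6°. I used -7.35°, and the cradle's known dimensions fitted it to about 1–2 mm.

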